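# Close and hold the filter cover of the studio fume extractor

### The job

The fume extractor has its new filter in and its hinged cover is standing open. Turn the wing fastener on the rim until the wing lines up with its slot in the cover, then fold the cover down over the wing without slamming or forcing it. Finish while holding the cover pressed fully shut on its gasket with the wing still in line with the slot, so that I can lock it, and leave everything else on the bench where it is.

Things in the scene. Friction and masses are not known exactly. Their poses are not given: they have to be found in the camera images.
- extractor: bench fume extractor, white steel box fixed to the bench, 325 by 240 mm; the rim of its filter bay is 100 mm high, the fan section beyond x = +55 mm 120 mm. Origin on the bench; the box runs from x = -145 to +180. x from the louvred front to the fan section, y to the hinge side, z up. The rim by the fastener is flat from y = -120 to -58 mm; there a foam gasket strip 8 mm wide stands 9 mm high
- wing_mid (a point): middle of the wing of the quarter-turn fastener, on its turning axis, 25 mm above the rim, at (-40, -75) mm in the extractor's frame. The steel wing is an upright plate 36 mm long, 8 mm thick and 26 mm high (12 to 38 mm above the rim) on a thin neck; x runs along the wing, z up
- wing (a joint): turn of the wing (rad), anticlockwise from above positive: 0 = along the extractor's x, parallel to the cover's free edge and in line with the slot; pi/2 = across the slot, where it would lock a shut cover. Stiff (0.06 N m) from -1.75 to 1.75, stays where left, no stop or click at 0. More than about 0.3 out of line it catches the cover and keeps it some 30 mm open
- cover (a joint): opening angle of the grey cover (rad): 0 = fully shut on a rigid stop, pi/2 = upright, at most 1.95. A friction hinge (0.4 N m) lets it stay at any angle above 0.04. Over the last 0.033 (5 mm) the gasket pushes back: pressing it shut 160 mm from the hinge takes about 8 to 12 N, and let go it springs up again by about 0.025 to 0.03
- hinge_axis (a point): middle of the cover's hinge axis, 116 mm above the bench, at (-40, +100) mm in the extractor's frame; the axis runs along its x. Fixed. The cover is a plate 210 mm long along the hinge, centred here, from 6 to 200 mm from the axis, 5 mm thick; shut, its outer face lies 7 mm below the axis. It opens up and over from the fastener side (-y) to the hinge side (+y); the outer face then looks to +y
- cover_slot (a point): the middle of the slot in the cover, on the cover's outer face, 175 mm from the hinge axis. The slot is 42 mm long (parallel to the hinge) and 18 mm wide
- jar_a: paint jar with white lid, 54 mm wide, 66 mm high; origin under its base. To be left alone
- jar_b: paint jar with white lid, 54 mm wide, 66 mm high; origin under its base. To be left alone
- jar_c: small paint jar with white lid, 44 mm wide, 50 mm high, standing on top of the extractor's fan section; origin under its base. To be left alone
- tape: roll of masking tape, 100 mm wide, 24 mm high, lying flat; origin under its middle. To be left alone
- brush: flat paint brush, 220 mm long, lying; origin under its middle, x towards the bristles. To be left alone
- tube: paint tube, 125 mm long, 20 mm high, lying; origin under its middle. To be left alone
- old_filter: the used filter cartridge, 160 by 125 by 41 mm, lying flat; origin under its middle. To be left alone

How it is judged:
On the way, in this order (a step that is already met when the one before it is completed fails the run):
1. the wing is turned in line with the slot (within 0.22 rad) while the cover still stands open (value of joint wing between -0.22 and 0.22 rad and value of joint cover above 0.6 rad), for 0.2 s.
2. the cover is folded down over the wing (value of joint cover below 0.09 rad and value of joint wing between -0.25 and 0.25 rad), for 0.1 s.
At the end, for the whole second after the job is handed in: The program finishes while holding: the cover is within 0.012 rad of fully shut (2 mm at its free edge) and still, the robot presses on it with over 4 N, the wing is within 0.25 rad of the slot's line, so nothing else holds the cover down, and everything else is within 20 mm of its start (value of joint cover below 0.012 rad and velocity of joint cover between -0.05 and 0.05 rad/s and contact force between any of the fingers, the arm and cover above 4 N and value of joint wing between -0.25 and 0.25 rad and distance of each of jar_a, jar_b, jar_c, tape, brush, tube, old_filter from where it was at the start of the episode below 0.02 m); the arm keeps its last pose, push and grip.
It fails at once if the cover is forced (pressed with more than 45 N) (contact force between any of the fingers, the arm and cover above 45 N).
It fails at once if the cover is slammed (falls shut faster than 2.5 rad/s) (velocity of joint cover below -2.5 rad/s).
It fails at once if something else on the bench is moved by more than 20 mm (distance of any of jar_a, jar_b, jar_c, tape, brush, tube, old_filter from where it was at the start of the episode above 0.02 m).
It also fails if it takes over 58 s, if anything falls off the work surface, if the arm or the gripper's body presses on something with over 40 N, if the wrist force passes 120 N, or if a joint passes its speed limit or range.

### The arm

A 7-joint arm with a two-finger parallel gripper is mounted at the origin on the work surface. World frame = base frame: x ahead of the robot, y to its left, z up, the work surface at z = 0. Lengths are in m, angles in rad, forces in N, time in s.
With the tool pointing down it reaches from about 0.4 to 0.85 m from the base axis. Payload 10.4 kg.
Tool frame: the origin (TCP) lies at the very end of the fingers, on their centre line; the grasp point (between the pads) lies 19 mm behind it (grip_point_offset is the distance from the TCP to the grasp point, in m); z points along the fingers, y is the line along which they close (so a half turn about z gives the same grasp; the last joint's range is limited). The gripper opens to 85 mm and grips with 20 to 120 N. Pads are 22 mm wide; open, the fingers measure 114 mm over their backs; the gripper's body (76 mm by 85 mm) begins 54 mm behind the grasp point. The pads swing forward as they close: fully open they stand 13 mm farther back than shut.
Start: joints at [1.204, 0.332, -0.065, 1.46, 0.022, 1.35, -0.088], TCP at [0.211, -0.588, 0.231] pointing down, gripper open.
Joint ranges: [-2.6, 2.6], [-0.5, 2.12], [-1.47, 1.34], [0.16, 2.42], [-1.27, 4.41], [0.06, 2.06], [-2.6, 2.6]. Speed limits (rad/s): [2.22, 2.22, 2.79, 2.79, 3.14, 3.14, 3.14].

### API

Orientations are given as [roll, pitch, yaw] about the fixed x, y, z axes, in that order (R = Rz(yaw) Ry(pitch) Rx(roll)).
In Python, from bench import * gives the robot as it stands.
- The arm moves only by the tool send_rows, never from a script. Its arguments are lists of equal length, an entry for each row: "dp": the shift along the tool's x, y, z in cm, a list of three; "angular": the turn, a rotation vector about the tool's x, y, z in degrees, a list of three. In form: {"dp": [[x, y, z], ...], "angular": [[wx, wy, wz], ...]}. A call has 1 to 5 rows; each row is the pose to reach, as a shift and turn from the pose commanded when the call began, along the tool's axes at that moment; what a row does not reach only later rows make up. A row lasts 1/10 s, in which the tool goes at most 50 mm and 8.59 degrees, less where a joint would pass 70% of its speed; a pose out of reach is approached as far as the arm can. A call with a gripper value outside its range is refused whole. "gripper" is the opening, from 0 (shut) to 1 (fully open), set as the call begins (left out, the last holds). The fingers move at their own pace and stop on an object; the grip force is fixed at half the most. Time passes only in rows, so rows that repeat a pose let the fingers close. It gives the time, the measured TCP pose, the force, the opening and the grip force at its end, in the units of the state.
- state(): the state, without advancing time (a new reading comes with each control period).
- snapshot(name): name is "side" or "top" or "wrist"; returns (picture, depth): 384x512x3 uint8, red, green, blue; 384x512 float32, m along the optical axis (not along the pixel's ray), 0 where there is no reading.
- calibration(name): a dict with "vertical_fov" (degrees; the focal length in pixels is half the picture's height over the tangent of half this angle, whatever the lens; pixels are square), "cx", "cy" (the principal point, pixels), "world_from_camera" (4x4, takes a point from camera to world coordinates). Camera axes: x right, y up, looking along -z (the intrinsics and any distortion apply to the point x, -y, -z); pixel columns grow to the right and rows downward; lengths in m; the calibration is good to about 2 mm. A picture is of the moment at which its call begins: read the wrist's pose just before it. calibration takes no time and is no camera call; for the wrist camera it gives the pose at the moment of the call.
- job_done(): hands the job in; it is judged then, once.
The state is a dict: "time": time; "joint_pos": joint angles; "joint_vel": joint speeds; "tau": joint torques, N m; "eef_pos": TCP position; "tool_rot": TCP orientation; "ft_force": force on the tool from outside, world axes, zero at the start; "ft_torque": the same for the moment, N m; "opening": finger opening in m; "grip_force": force on a finger pad.
Only numpy, scipy, OpenCV 4.12 (cv2) and the standard library are available. Lean on these libraries where they do the work, as an engineer would, in place of code of your own. Each camera call takes 0.05 s, during which the arm holds its last target. There are 200 camera calls.

## Working session

There is one attempt and no reset: what is moved stays moved. The work goes in short steps, Python scripts to look and compute and a tool call to move; the robot and the scene stay as the last step left them, time stands still between calls to the robot, and variables do not carry over. Pictures are saved under pics/ and viewed, at most 10 in all, crops included, and the job is handed in when it is done.

Besides the shell and the picture viewer there is one more tool, called as name(argument=value, ...) on one line, values as JSON. send_rows: Moves the arm, as the interface text tells. Its arguments: {"type":"object","properties":{"dp":{"type":"array","items":{"type":"array","items":{"type":"number"}}},"angular":{"type":"array","items":{"type":"array","items":{"type":"number"}}},"gripper":{"type":"number"}},"required":["dp","angular"]}

```bash
mkdir -p pics
cat > h.py <<'E'
from bench import *
import numpy as np, cv2
from scipy.spatial.transform import Rotation as R
def snap(n,f):
    c=calibration(n); p,d=snapshot(n); cv2.imwrite(f'pics/{f}.png',p[:,:,::-1]); np.savez(f'pics/{f}.npz',p=p,d=d,T=c['world_from_camera'],k=[c['vertical_fov'],c['cx'],c['cy']]); return p,d,c
def pts(f):
    z=np.load(f'pics/{f}.npz'); d=z['d'];fov,cx,cy=z['k'];F=192/np.tan(np.radians(fov)/2)
    v,u=np.mgrid[:384,:512]
    P=np.stack([(u-cx)/F*d,-(v-cy)/F*d,-d],-1); T=z['T']
    return z['p'],P@T[:3,:3].T+T[:3,3],d
E
python3 - <<'E'
from h import *
s=state();print({k:np.round(v,3) if not isinstance(v,str) else v for k,v in s.items()})
for n in('side','top'):
    p,d,c=snap(n,n+'0');print(n,c,(d>0).mean())
a=cv2.imread('pics/side0.png');b=cv2.imread('pics/top0.png')
E
```

```text
{'time': np.float64(0.0), 'joint_pos': array([ 1.204,  0.333, -0.065,  1.461,  0.022,  1.35 , -0.089]), 'joint_vel': array([ 0.   , -0.001,  0.   ,  0.001,  0.001, -0.001,  0.001]), 'tau': array([-1.0000e-03, -6.2544e+01,  4.8000e-02, -3.9161e+01,  1.6000e-02,
        1.0000e-02, -0.0000e+00]), 'eef_pos': array([ 0.211, -0.588,  0.23 ]), 'tool_rot': array([-3.14 ,  0.   ,  0.344]), 'ft_force': array([-0.263, -0.038,  0.162]), 'ft_torque': array([-0.025,  0.015,  0.035]), 'grip_force': np.float64(0.0), 'opening': np.float64(0.085)}
side {'vertical_fov': 44.01926149849396, 'cx': 248.1678863003126, 'cy': 195.03376106073426, 'world_from_camera': array([[ 0.53030424, -0.5463437 ,  0.64829466,  1.61231452],
       [ 0.84778849,  0.33662219, -0.40980504, -0.63210114],
       [ 0.00566404,  0.76693811,  0.64169608,  1.15510407],
       [ 0.        ,  0.        ,  0.        ,  1.        ]])} 0.9600931803385416
top {'vertical_fov': 50.92296315270107, 'cx': 258.51070602178345, 'cy': 195.9264439520165, 'world_from_camera': array([[ 0.0255864 ,  0.98450067, -0.17350437,  0.30743035],
       [-0.99900307,  0.03153242,  0.03160032,  0.06054587],
       [ 0.03658154,  0.17252286,  0.98432599,  1.27142265],
       [ 0.        ,  0.        ,  0.        ,  1.        ]])} 0.9959564208984375
```

View pics/top0.png

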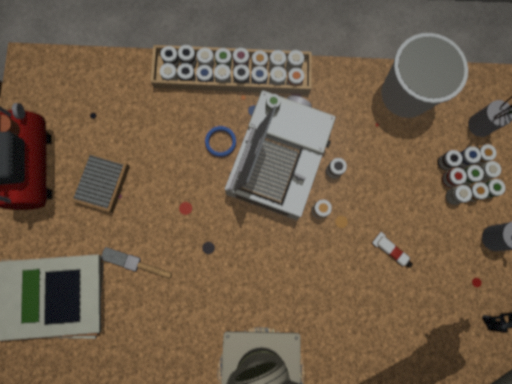

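View pics/side0.png

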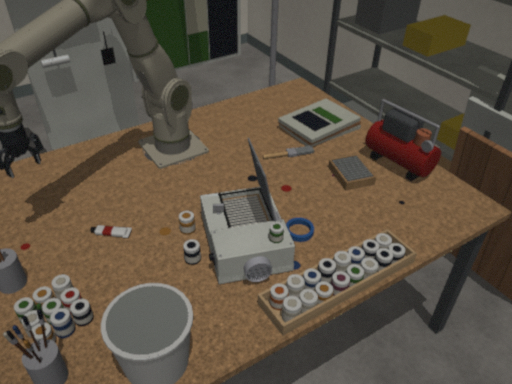

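The top view shows the extractor centred near pixel (283,150), with the fan end up, the cover upright on the left side, the wing near (299,178), and jars at (338,166) and (322,208). In the side view the cover is upright near (262,185). Next I measure the extractor pose from depth.

Run:
```python
from h import *
for f,(u0,u1,v0,v1) in dict(top0=(215,345,85,225),side0=(190,305,140,285)).items():
    p,X,d=pts(f); m=np.zeros(d.shape,bool); m[v0:v1,u0:u1]=1; m&=d>0
    bench=X[...,2][m&(abs(X[...,2])<.02)]; print(f,'bench z',np.median(bench))
    for lo,hi in((.09,.108),(.112,.13)):
        k=(m&(X[...,2]>lo)&(X[...,2]<hi)).astype(np.uint8)
        n,l,s,c=cv2.connectedComponentsWithStats(k); i=1+np.argmax(s[1:,4]); Q=X[l==i]
        r=cv2.minAreaRect((Q[:,:2]*1000).astype(np.float32)); print(lo,len(Q),np.median(Q[:,2]),r)
    for i_,(lo,hi) in enumerate(((.14,.33),)):
        k=m&(X[...,2]>lo)&(X[...,2]<hi); Q=X[k]; print('cover',len(Q),Q.min(0),Q.max(0)); 
        for z in np.arange(.14,.34,.03):
            q=Q[abs(Q[:,2]-z)<.015]
            if len(q)>5: print(round(z,2),len(q),q.mean(0).round(3),cv2.fitLine(q[:,:2].astype(np.float32),cv2.DIST_HUBER,0,.01,.01).ravel().round(3))
im=cv2.imread('pics/top0.png')[80:230,210:350];cv2.imwrite('pics/c1.png',cv2.resize(im,None,fx=4,fy=4,interpolation=cv2.INTER_CUBIC))
```

```text
top0 bench z 0.0010541976420395116
0.09 1919 0.10108336864983514 ((591.3436279296875, -19.955612182617188), (240.47349548339844, 203.0375213623047), 71.4793701171875)
0.112 2330 0.12074575068895499 ((734.260986328125, -98.71726989746094), (181.3731231689453, 126.30145263671875), 72.4059829711914)
cover 1004 [ 0.51100745 -0.09979231  0.14010172] [0.80478806 0.09188806 0.3160071 ]
0.14 75 [0.67  0.02  0.147] [ 0.918 -0.396  0.687  0.03 ]
0.17 263 [0.725 0.014 0.17 ] [ 0.937 -0.349  0.733  0.013]
0.2 108 [0.613 0.052 0.2  ] [ 0.95  -0.312  0.613  0.052]
0.23 111 [0.614 0.045 0.23 ] [ 0.95  -0.314  0.614  0.045]
0.26 111 [0.606 0.042 0.259] [ 0.95  -0.312  0.606  0.042]
0.29 149 [0.61  0.034 0.29 ] [ 0.95  -0.313  0.61   0.034]
0.32 187 [0.607 0.028 0.311] [ 0.949 -0.315  0.607  0.028]
side0 bench z -0.00028515482099478184
0.09 658 0.09957491046495837 ((564.1206665039062, -98.95755004882812), (70.25447845458984, 202.70591735839844), 71.5466537475586)
0.112 2129 0.11930953742212669 ((717.3954467773438, -60.832916259765625), (241.84071350097656, 195.52334594726562), 72.44937133789062)
cover 649 [ 0.51719447 -0.03399614  0.14027685] [0.81109148 0.08520342 0.3143835 ]
0.14 86 [0.749 0.005 0.148] [ 0.928 -0.373  0.752  0.004]
0.17 212 [0.75  0.004 0.168] [ 0.939 -0.343  0.774 -0.004]
0.2 66 [0.642 0.04  0.2  ] [ 0.951 -0.308  0.642  0.04 ]
0.23 67 [0.639 0.034 0.23 ] [ 0.953 -0.304  0.628  0.037]
0.26 72 [0.637 0.028 0.261] [ 0.952 -0.307  0.637  0.028]
0.29 72 [0.629 0.024 0.29 ] [ 0.952 -0.306  0.629  0.024]
0.32 74 [0.629 0.022 0.309] [ 0.949 -0.316  0.629  0.022]
```

View pics/c1.png

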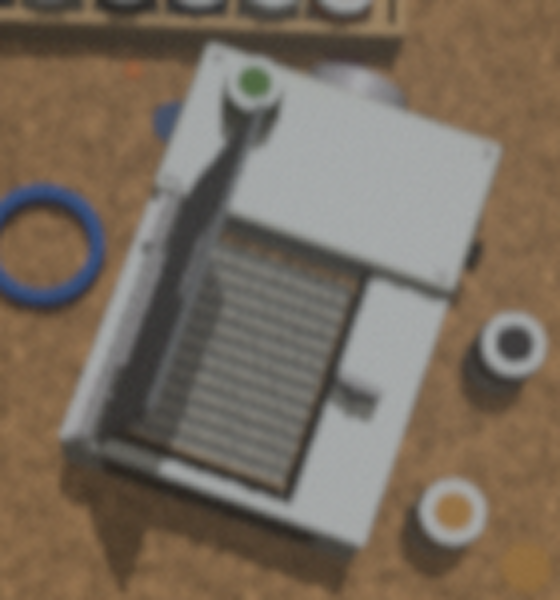

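```bash
cat >> h.py <<'E'
YAW=-.316; ex=np.array([np.cos(YAW),np.sin(YAW),0]); ey=np.array([-ex[1],ex[0],0]); O=.612*ex+.1635*ey
def w(x,y,z): return O+x*ex+y*ey+np.array([0,0,z])
def go(p,yaw,pitch=0,base=None):
    s=state(); A=R.from_euler('xyz',s['tool_rot']); B=R.from_euler('xyz',[np.pi,pitch,yaw])
    print('dp',(A.inv().apply(np.array(p)-s['eef_pos'])*100).round(2),'ang',np.degrees((A.inv()*B).as_rotvec()).round(1),'tcp',s['eef_pos'].round(4),s['tool_rot'].round(3),'F',s['ft_force'].round(1),'j',s['joint_pos'].round(2),'t',round(float(s['time']),2))
E
python3 - <<'E'
from h import *
print(w(-.04,-.075,.125),w(-.04,.1,.116))
go(w(-.04,-.075,.26),YAW+np.pi/2)
p,X,d=pts('top0')
q=(X-O); ux=q@ex;uy=q@ey
k=(abs(ux+.04)<.03)&(abs(uy+.075)<.03)&(X[...,2]>.118)&(X[...,2]<.16)
Q=np.c_[ux[k],uy[k],X[...,2][k]];print(len(Q),Q.mean(0),cv2.minAreaRect((Q[:,:2]*1000).astype(np.float32)))
E
```

```text
[ 0.57118093 -0.09364077  0.125     ] [0.62556518 0.0726943  0.116     ]
dp [ 50.62 -34.4   -2.9 ] ang [ -0.1  -0.  -52.2] tcp [ 0.2105 -0.5881  0.2306] [-3.14   0.     0.344] F [-0.7 -0.4 -0.1] j [ 1.2   0.33 -0.06  1.46  0.02  1.35 -0.09] t 0.1
54 [-0.04167933 -0.0739452   0.13450461] ((-41.288265228271484, -74.18731689453125), (34.702003479003906, 10.822391510009766), 78.92527770996094)
```

send_rows(dp=[[4, -2.7, -1], [8, -5.5, -2.9], [12, -8.2, -2.9], [16, -10.9, -2.9], [20, -13.6, -2.9]], angular=[[0, 0, -4], [0, 0, -8], [0, 0, -12], [0, 0, -16], [0, 0, -20]])

```text
time: 0.6
eef_pos: [0.3539, -0.3911, 0.2603]
tool_rot: [3.141, 0.0, 0.696]
ft_force: [0.8, -0.7, -0.3]
opening: 0.0855
grip_force: 0.0
```

```bash
python3 -c "
from h import *
go(w(-.04,-.075,.26),YAW+np.pi/2)"
```

```text
dp [ 3.574e+01 -8.910e+00  2.000e-02] ang [  0.   0. -32.] tcp [ 0.3539 -0.3911  0.2603] [3.141 0.    0.696] F [ 0.8 -0.7 -0.3] j [ 0.99  0.12 -0.26  1.66  0.03  1.37 -0.15] t 0.6
```

send_rows(dp=[[4.5, -1.1, 0], [9, -2.2, 0], [13.5, -3.3, 0], [18, -4.5, 0], [22.5, -5.6, 0]], angular=[[0, 0, -6], [0, 0, -12], [0, 0, -18], [0, 0, -25], [0, 0, -32]])

```text
time: 1.1
eef_pos: [0.4911, -0.2045, 0.2602]
tool_rot: [-3.142, 0.0, 1.256]
ft_force: [0.3, -1.0, -0.2]
opening: 0.0855
grip_force: 0.0
```

```bash
python3 -c "
from h import *
go(w(-.04,-.075,.26),YAW+np.pi/2)"
```

```text
dp [13.02  4.19  0.02] ang [-0.   0.   0.1] tcp [ 0.4911 -0.2045  0.2602] [-3.142  0.     1.256] F [ 0.3 -1.  -0.2] j [ 0.75  0.14 -0.48  1.64  0.07  1.37 -0.06] t 1.1
```

send_rows(dp=[[4, 1.3, 0], [8, 2.6, 0], [12, 3.9, 0], [13, 4.2, 0], [13, 4.2, 0]], angular=[[0, 0, 0], [0, 0, 0], [0, 0, 0], [0, 0, 0], [0, 0, 0]])

```text
time: 1.6
eef_pos: [0.5715, -0.094, 0.2597]
tool_rot: [-3.14, -0.001, 1.255]
ft_force: [-0.2, -1.3, 0.6]
opening: 0.0855
grip_force: 0.0
```

Run:
```python
from h import *
go(w(-.04,-.075,.26),YAW+np.pi/2)
p,d,c=snap('wrist','w0')
p,X,d=pts('w0')
q=(X-O); ux=q@ex;uy=q@ey
k=(abs(ux+.04)<.035)&(abs(uy+.075)<.035)&(X[...,2]>.125)&(X[...,2]<.15)
Q=np.c_[ux[k],uy[k],X[...,2][k]]
if len(Q)>5: print(len(Q),Q.mean(0),cv2.minAreaRect((Q[:,:2]*1000).astype(np.float32)))
```

```text
dp [ 0.02 -0.04 -0.03] ang [-0.1 -0.   0. ] tcp [ 0.5715 -0.094   0.2597] [-3.140e+00 -1.000e-03  1.255e+00] F [-0.2 -1.3  0.6] j [ 0.55  0.27 -0.56  1.52  0.14  1.4  -0.34] t 1.6
452 [-0.03978234 -0.07281679  0.13823887] ((-39.81373596191406, -74.32096862792969), (10.328285217285156, 34.99295425415039), 0.2956518232822418)
```

View pics/w0.png

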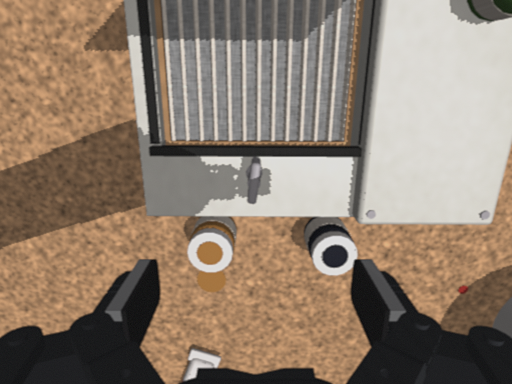

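The wrist view shows the wing at (254,180), nearly across the slot, with jar lids at (210,252) and (334,255). I'll refine the wing's angle from its top face.

Run:
```python
from h import *
p,X,d=pts('w0')
q=(X-O); ux=q@ex;uy=q@ey
m=(abs(ux+.04)<.035)&(abs(uy+.075)<.035)
for lo,hi in((.134,.144),(.105,.134)):
    k=m&(X[...,2]>lo)&(X[...,2]<hi); Q=np.c_[ux[k],uy[k]]*1000
    if len(Q)<6: continue
    e,V=np.linalg.eigh(np.cov(Q.T)); v=V[:,1]; print(lo,len(Q),Q.mean(0),Q.min(0),Q.max(0),np.degrees(np.arctan2(v[1],v[0]))%180,np.sqrt(e*12))
    for a in range(-92,-54,4):
        r=Q[(Q[:,1]>=a)&(Q[:,1]<a+4)]
        if len(r): print(a,len(r),r[:,0].min().round(1),r[:,0].max().round(1))
c=p[140:220,210:300];cv2.imwrite('pics/c2.png',cv2.resize(c,None,fx=7,fy=7,interpolation=cv2.INTER_CUBIC)[:,:,::-1])
```

```text
0.134 420 [-39.79200277 -73.61327188] [-44.86294846 -91.82626894] [-34.75882807 -56.90435055] 83.2322029659462 [ 8.50051447 34.36150449]
-92 35 -44.9 -38.1
-88 47 -44.8 -37.3
-84 41 -44.8 -37.3
-80 51 -44.8 -34.8
-76 62 -44.8 -34.8
-72 47 -43.9 -35.6
-68 48 -42.2 -34.8
-64 46 -42.2 -34.8
-60 43 -41.4 -34.8
0.105 878 [-39.99538873 -54.58759496] [-74.97400925 -86.34485582] [ -5.10441983 -49.53123221] 0.1122339693555432 [16.5624462  66.84926706]
-88 2 -45.3 -45.1
-84 1 -44.9 -44.9
-80 1 -33.5 -33.5
-76 18 -46.3 -33.5
-72 14 -46.3 -43.2
-64 3 -42.4 -42.3
-60 214 -74.6 -5.1
-56 372 -74.5 -5.3
```

View pics/c2.png

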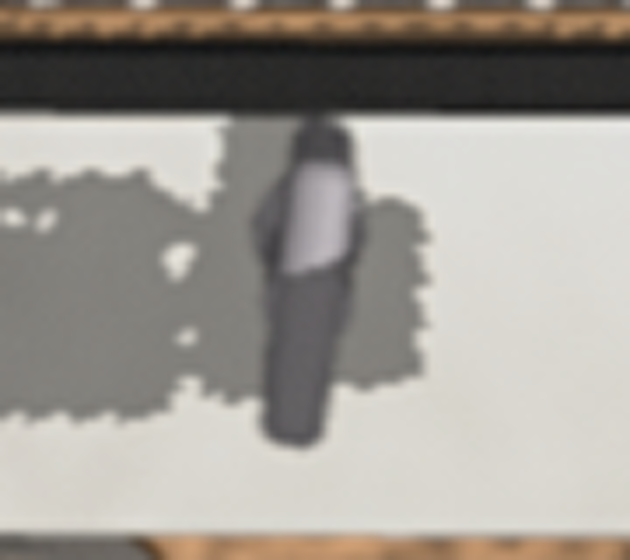

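The wing's top face is at 83° (+1.45 rad), centred at (-39.8, -74.3) mm as expected. I'll align with it and descend.

send_rows(dp=[[0, 0, 3.5], [0, 0, 7], [0, 0, 10], [0, 0, 12], [0, 0, 12]], angular=[[0, 0, 3.5], [0, 0, 7], [0, 0, 7], [0, 0, 7], [0, 0, 7]], gripper=0.6)

```text
time: 2.15
eef_pos: [0.5685, -0.0983, 0.1375]
tool_rot: [-3.137, 0.002, 1.126]
ft_force: [-0.7, -0.7, -0.3]
opening: 0.0512
grip_force: 0.0
```

```bash
python3 -c "
from h import *
go(w(-.04,-.0745,.115),YAW+1.45)"
```

```text
dp [0.59 0.04 2.25] ang [-0.3  0.1 -0.4] tcp [ 0.5685 -0.0983  0.1375] [-3.137e+00  2.000e-03  1.126e+00] F [-0.7 -0.7 -0.3] j [ 0.53  0.35 -0.53  1.68  0.19  1.17 -0.49] t 2.15
```

send_rows(dp=[[0, 0, 1], [0, 0, 2.2], [0, 0, 2.2]], angular=[[0, 0, 0], [0, 0, 0], [0, 0, 0]])

```text
time: 2.45
eef_pos: [0.5705, -0.0964, 0.1172]
tool_rot: [-3.14, 0.001, 1.129]
ft_force: [-1.0, 0.5, -0.2]
opening: 0.0512
grip_force: 0.0
```

```bash
python3 -c "
from h import *
go(w(-.04,-.0745,.115),YAW+1.45)"
```

```text
dp [ 0.33 -0.06  0.22] ang [-0.1  0.  -0.3] tcp [ 0.5705 -0.0964  0.1172] [-3.140e+00  1.000e-03  1.129e+00] F [-1.   0.5 -0.2] j [ 0.53  0.37 -0.53  1.7   0.21  1.13 -0.51] t 2.45
```

Small residual offset along the wing only; close and grip.

send_rows(dp=[[0.1, -0.1, 0.1], [0.1, -0.1, 0.1], [0.1, -0.1, 0.1], [0.1, -0.1, 0.1], [0.1, -0.1, 0.1]], angular=[[0, 0, 0], [0, 0, 0], [0, 0, 0], [0, 0, 0], [0, 0, 0]], gripper=0.0)

```text
time: 2.95
eef_pos: [0.5701, -0.094, 0.118]
tool_rot: [-3.14, 0.001, 1.13]
ft_force: [-7.2, 1.1, 7.9]
opening: 0.0065
grip_force: 59.8
```

```bash
python3 -c "
from h import *
go(w(-.04,-.0745,.115),YAW+1.45); print(state()['opening'],state()['grip_force'])"
```

```text
dp [0.13 0.08 0.3 ] ang [-0.1  0.  -0.2] tcp [ 0.5701 -0.094   0.118 ] [-3.14e+00  1.00e-03  1.13e+00] F [-7.2  1.1  7.9] j [ 0.52  0.37 -0.53  1.7   0.2   1.13 -0.51] t 2.95
0.006525755788253523 59.82224643230438
```

send_rows(dp=[[0.1, 0, -0.1], [0.1, 0, -0.1], [0.1, 0, -0.1], [0.1, 0, -0.1], [0.1, 0, -0.1]], angular=[[0, 0, 4], [0, 0, 9], [0, 0, 14], [0, 0, 20], [0, 0, 26]])

```text
time: 3.45
eef_pos: [0.5694, -0.0935, 0.118]
tool_rot: [-3.139, 0.003, 0.671]
ft_force: [-8.6, -0.3, 3.0]
opening: 0.0064
grip_force: 59.6
```

```bash
python3 -c "
from h import *
go(w(-.04,-.0745,.116),YAW); print(state()['opening'],state()['ft_torque'])"
```

```text
dp [0.17 0.09 0.2 ] ang [-0.   0.2 56.6] tcp [ 0.5694 -0.0935  0.118 ] [-3.139e+00  3.000e-03  6.710e-01] F [-8.6 -0.3  3. ] j [ 0.46  0.36 -0.46  1.7   0.17  1.12 -0.94] t 3.45
0.0064344394463279305 [0.18634218 1.87793727 0.07396351]
```

Turning with ~0.07 N m, as expected. Continue the remaining 57°.

send_rows(dp=[[0, 0, 0], [0, 0, 0], [0, 0, 0], [0, 0, 0], [0, 0, 0]], angular=[[0, 0, 6], [0, 0, 12], [0, 0, 18], [0, 0, 24], [0, 0, 30]])

```text
time: 3.95
eef_pos: [0.569, -0.0927, 0.118]
tool_rot: [-3.14, 0.005, 0.148]
ft_force: [-10.7, 3.5, 5.3]
opening: 0.0064
grip_force: 59.9
```

send_rows(dp=[[0, 0, 0], [0, 0, 0], [0, 0, 0], [0, 0, 0], [0, 0, 0]], angular=[[0, 0, 6], [0, 0, 12], [0, 0, 18], [0, 0, 23], [0, 0, 26]])

```text
time: 4.45
eef_pos: [0.5691, -0.092, 0.118]
tool_rot: [-3.141, 0.005, -0.304]
ft_force: [-11.4, 5.3, 5.2]
opening: 0.0068
grip_force: 59.9
```

```bash
python3 -c "
from h import *
go(w(-.04,-.0745,.116),YAW); print(state()['opening'],state()['ft_torque'])"
```

```text
dp [0.25 0.05 0.2 ] ang [-0.   0.3  0.7] tcp [ 0.5691 -0.092   0.118 ] [-3.141  0.005 -0.304] F [-11.4   5.3   5.2] j [ 0.34  0.34 -0.31  1.71  0.11  1.11 -1.88] t 4.45
0.006819451714167308 [1.18980028 2.34813975 0.07993943]
```

send_rows(dp=[[0, 0, 0], [0, 0, 0], [0, 0, 0], [0, 0, -1], [0, 0, -4]], angular=[[0, 0, 0.7], [0, 0, 0.7], [0, 0, 0.7], [0, 0, 0.7], [0, 0, 0.7]], gripper=0.35)

```text
time: 4.95
eef_pos: [0.5697, -0.0938, 0.1569]
tool_rot: [3.141, 0.004, -0.314]
ft_force: [0.8, 0.5, 0.4]
opening: 0.0297
grip_force: 0.0
```

send_rows(dp=[[0, 0, -4], [0, 0, -8], [0, 0, -10.5], [0, 0, -10.5], [0, 0, -10.5]], angular=[[0, 0, -8], [0, 0, -16], [0, 0, -24], [0, 0, -30], [0, 0, -30]])

```text
time: 5.45
eef_pos: [0.5716, -0.0939, 0.265]
tool_rot: [3.141, -0.002, 0.211]
ft_force: [-0.4, 0.4, -0.9]
opening: 0.0299
grip_force: 0.0
```

Run:
```python
from h import *
go(w(-.04,-.075,.26),YAW)
for n in('wrist','top'):
    snap(n,n+'1')
    p,X,d=pts(n+'1')
    q=(X-O); ux=q@ex;uy=q@ey
    k=(abs(ux+.04)<.035)&(abs(uy+.075)<.035)&(X[...,2]>.127)&(X[...,2]<.148)
    Q=np.c_[ux[k],uy[k]]*1000; e,V=np.linalg.eigh(np.cov(Q.T)); v=V[:,1]
    print(n,len(Q),Q.mean(0),Q.min(0),Q.max(0),np.degrees(np.arctan2(v[1],v[0])),np.sqrt(e*12))
    # cover plane
    k=(ux>-.13)&(ux<.045)&(uy>-.05)&(uy<.13)&(X[...,2]>.19)&(X[...,2]<.315)
    if k.sum()>50:
        Q=np.c_[uy[k],X[...,2][k]]*1000; print(len(Q),Q.min(0),Q.max(0),np.polyfit(Q[:,1],Q[:,0],1))
```

```text
dp [-0.03 -0.04  0.5 ] ang [ 0.  -0.1 30.2] tcp [ 0.5716 -0.0939  0.265 ] [ 3.141e+00 -2.000e-03  2.110e-01] F [-0.4  0.4 -0.9] j [ 0.4   0.24 -0.38  1.52  0.09  1.4  -1.34] t 5.45
wrist 468 [-38.3788263  -74.34931601] [-57.17869967 -80.20222805] [-21.75605561 -69.55495463] -178.97664873511027 [ 8.9787089  35.27436697]
10289 [-49.99868746 190.00770067] [ 73.45261909 314.99842644] [ -0.74006517 230.70085955]
top 38 [-41.22423694 -73.69640371] [-58.48187155 -79.12844964] [-24.00092111 -69.47948734] -178.16045947459784 [ 8.88656909 34.83975443]
525 [-49.46525359 190.13161181] [ 79.28909828 314.74420388] [ -0.23420845 124.53731992]
```

View pics/wrist1.png

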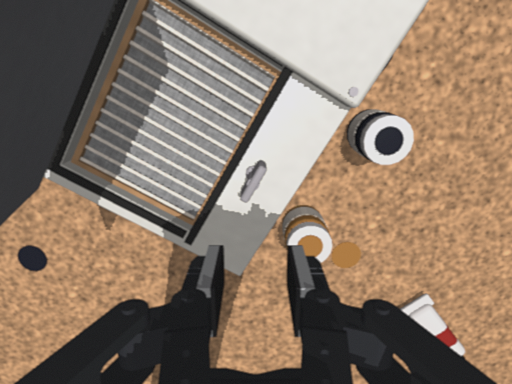

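The wing is parallel to the rim edge at (254,180) in the wrist image, within 2° by depth. Next I close the fingers, go up and over behind the cover.

```bash
python3 -c "
from h import *
print(calibration('wrist')['world_from_camera'][:3,3])
go(w(-.04,-.075,.36),YAW+np.pi/2)
go(w(-.09,.10,.36),YAW+np.pi/2)"
```

```text
[ 0.6523607  -0.07826019  0.40742556]
dp [ 0.03 -0.02 -9.67] ang [ -0.    0.  -60.1] tcp [ 0.5709 -0.0939  0.2633] [3.142 0.    0.206] F [-0.3  1.2 -0.2] j [ 0.4   0.24 -0.38  1.52  0.09  1.4  -1.35] t 5.55
dp [  4.42 -17.68  -9.67] ang [ -0.    0.  -60.1] tcp [ 0.5709 -0.0939  0.2633] [3.142 0.    0.206] F [-0.3  1.2 -0.2] j [ 0.4   0.24 -0.38  1.52  0.09  1.4  -1.35] t 5.55
```

send_rows(dp=[[0, 0, -4.5], [0, 0, -9], [0, -1, -9.7], [1, -5, -9.7], [2, -9, -9.7]], angular=[[0, 0, -6], [0, 0, -12], [0, 0, -19], [0, 0, -27], [0, 0, -34]], gripper=0.0)

```text
time: 6.05
eef_pos: [0.5719, -0.0013, 0.3601]
tool_rot: [-3.141, 0.0, 0.803]
ft_force: [-0.1, 1.3, 0.6]
opening: -0.0002
grip_force: 0.0
```

```bash
python3 -c "
from h import *
go(w(-.09,.10,.36),YAW+np.pi/2)"
```

```text
dp [ 6.87 -5.78  0.01] ang [ -0.    0.  -25.9] tcp [ 0.5719 -0.0013  0.3601] [-3.141  0.     0.803] F [-0.1  1.3  0.6] j [ 0.33  0.22 -0.49  1.36  0.1   1.59 -0.92] t 6.05
```

send_rows(dp=[[3, -2.5, 0], [6, -5, 0], [6.9, -5.8, 0], [6.9, -5.8, 0], [6.9, -5.8, 0]], angular=[[0, 0, -8], [0, 0, -16], [0, 0, -24], [0, 0, -26], [0, 0, -26]])

```text
time: 6.55
eef_pos: [0.578, 0.0888, 0.3596]
tool_rot: [-3.14, 0.001, 1.256]
ft_force: [0.4, -0.8, -0.0]
opening: 0.0005
grip_force: 0.0
```

```bash
python3 -c "
from h import *
go(w(-.09,.10,.275),YAW+np.pi/2)"
```

```text
dp [-0.05  0.04  8.46] ang [-0.1  0.   0.1] tcp [0.578  0.0888 0.3596] [-3.140e+00  1.000e-03  1.256e+00] F [ 0.4 -0.8 -0. ] j [ 0.24  0.26 -0.59  1.32  0.15  1.6  -0.65] t 6.55
```

send_rows(dp=[[0, 0, 3], [0, 0, 6], [0, 0, 8.5], [0, 0, 8.5], [0, 0, 8.5]], angular=[[0, 0, 0], [0, 0, 0], [0, 0, 0], [0, 0, 0], [0, 0, 0]])

```text
time: 7.05
eef_pos: [0.5783, 0.0879, 0.2758]
tool_rot: [-3.141, 0.0, 1.254]
ft_force: [1.0, 0.6, 0.3]
opening: -0.0003
grip_force: 0.0
```

send_rows(dp=[[-1, 0, 0], [-2, 0, 0], [-3, 0, 0], [-4.2, 0, 0.3], [-5.5, 0, 0.8]], angular=[[0, 0, 0], [0, 0, 0], [0, 0, 0], [0, 0, 0], [0, 0, 0]])

```text
time: 7.55
eef_pos: [0.5612, 0.0352, 0.2677]
tool_rot: [3.14, -0.001, 1.256]
ft_force: [0.5, -0.1, 1.2]
opening: -0.0001
grip_force: 0.8
```

Run:
```python
from h import *
go(w(-.09,.016,.251),YAW+np.pi/2)
snap('top','top2'); p,X,d=pts('top2'); q=X-O; ux=q@ex;uy=q@ey
k=(ux>-.02)&(ux<.05)&(uy>-.1)&(uy<.13)&(X[...,2]>.19)&(X[...,2]<.315)
Q=np.c_[uy[k],X[...,2][k]]*1000; print(len(Q),np.polyfit(Q[:,1],Q[:,0],1),Q[Q[:,1].argmax()])
```

```text
dp [-2.84 -0.05  1.67] ang [ 0.1 -0.   0.1] tcp [0.5612 0.0352 0.2677] [ 3.140e+00 -1.000e-03  1.256e+00] F [ 0.5 -0.1  1.2] j [ 0.34  0.22 -0.57  1.55  0.12  1.4  -0.55] t 7.55Traceback (most recent call last):
  File "<stdin>", line 5, in <module>
    raise TypeError("expected non-empty vector for x")
TypeError: expected non-empty vector for x
```

send_rows(dp=[[-1, 0, 0.5], [-2, 0, 1], [-2.9, 0, 1.6], [-4.2, 0, 2.6], [-5.4, 0, 3.8]], angular=[[0, 0, 0], [0, 0, 0], [0, 0, 0], [0, 0, 0], [0, 0, 0]])

```text
time: 8.1
eef_pos: [0.5441, -0.0164, 0.2284]
tool_rot: [3.141, 0.0, 1.256]
ft_force: [0.8, 1.4, 0.5]
opening: 0.0003
grip_force: 0.6
```

Run:
```python
from h import *
go(w(-.09,-.009,.2295),YAW+np.pi/2)
snap('side','side2'); p,X,d=pts('side2'); q=X-O; ux=q@ex;uy=q@ey
k=(ux>-.02)&(ux<.05)&(uy>-.1)&(uy<.13)&(X[...,2]>.14)&(X[...,2]<.315)
Q=np.c_[uy[k],X[...,2][k]]*1000; print(len(Q)); 
if len(Q)>9: print(np.polyfit(Q[:,1],Q[:,0],1),Q[Q[:,1].argmax()])
```

```text
dp [ 0.1  -0.03 -0.11] ang [0.  0.  0.1] tcp [ 0.5441 -0.0164  0.2284] [3.141 0.    1.256] F [0.8 1.4 0.5] j [ 0.42  0.2  -0.54  1.66  0.1   1.31 -0.45] t 8.1
388
[ -0.96328245 202.44358224] [-42.5978398  255.49044122]
```

View pics/side2.png

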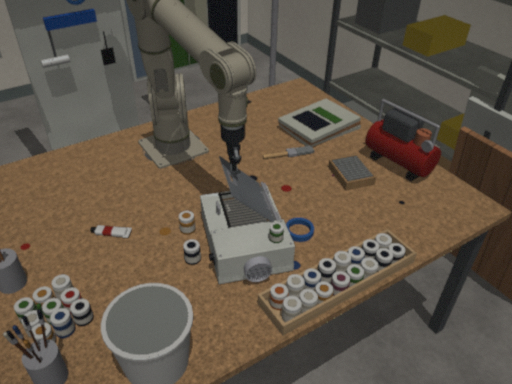

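The side view shows the cover folding, with the gripper tip on its outer face at (235,165). The fitted angle is 0.80 rad, as planned.

send_rows(dp=[[-0.6, 0, 0.6], [-1.1, 0, 1.3], [-1.6, 0, 2], [-2, 0, 2.6], [-2.4, 0, 3.3]], angular=[[0, 0, 0], [0, 0, 0], [0, 0, 0], [0, 0, 0], [0, 0, 0]])

```text
time: 8.65
eef_pos: [0.5371, -0.0383, 0.1959]
tool_rot: [3.141, -0.0, 1.257]
ft_force: [-0.4, -0.2, 0.9]
opening: 0.0001
grip_force: 0.4
```

send_rows(dp=[[-0.4, 0, 0.7], [-0.8, 0, 1.5], [-1, 0, 2.2], [-1.3, 0, 3], [-1.5, 0, 3.8]], angular=[[0, 0, 0], [0, 0, 0], [0, 0, 0], [0, 0, 0], [0, 0, 0]])

```text
time: 9.15
eef_pos: [0.5323, -0.0527, 0.1576]
tool_rot: [-3.142, 0.0, 1.257]
ft_force: [-0.6, -0.7, 0.9]
opening: -0.0001
grip_force: 0.4
```

Run:
```python
from h import *
go(w(-.09,-.0521,.1419),YAW+np.pi/2)
snap('wrist','w3')
```

```text
dp [-0.4  -0.04  1.57] ang [-0.   0.   0.1] tcp [ 0.5323 -0.0527  0.1576] [-3.142  0.     1.257] F [-0.6 -0.7  0.9] j [ 0.46  0.23 -0.51  1.77  0.12  1.17 -0.4 ] t 9.15
```

View pics/w3.png

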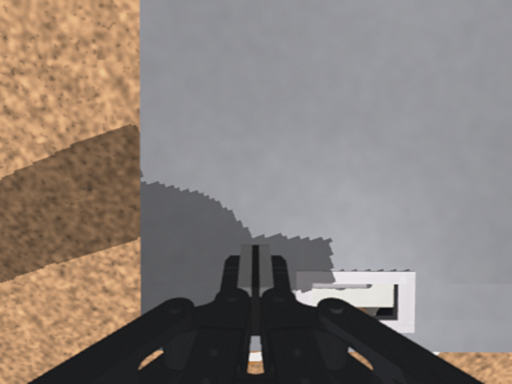

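The wrist view shows the fingers on the cover at (256,285), beside the slot (360,297), with the wing under it. Continue slowly.

send_rows(dp=[[-0.2, 0, 0.6], [-0.3, 0, 1.2], [-0.4, 0, 1.8], [-0.5, 0, 2.4], [-0.5, 0, 2.9]], angular=[[0, 0, 0], [0, 0, 0], [0, 0, 0], [0, 0, 0], [0, 0, 0]])

```text
time: 9.7
eef_pos: [0.5309, -0.0573, 0.1288]
tool_rot: [-3.142, 0.0, 1.257]
ft_force: [-0.5, -0.1, 0.3]
opening: 0.0001
grip_force: 0.3
```

send_rows(dp=[[0, 0, 0.4], [0, 0, 0.7], [0, 0, 1.0], [0, 0, 1.2], [0, 0, 1.4]], angular=[[0, 0, 0], [0, 0, 0], [0, 0, 0], [0, 0, 0], [0, 0, 0]])

```text
time: 10.2
eef_pos: [0.5309, -0.0571, 0.1152]
tool_rot: [3.141, 0.0, 1.257]
ft_force: [-0.7, 0.1, 1.1]
opening: 0.0004
grip_force: 0.3
```

```bash
python3 -c "
from h import *
go(w(-.09,-.054,.109),YAW+np.pi/2)"
```

```text
dp [-0.12 -0.04  0.62] ang [0.  0.  0.1] tcp [ 0.5309 -0.0571  0.1152] [3.141 0.    1.257] F [-0.7  0.1  1.1] j [ 0.46  0.27 -0.5   1.82  0.15  1.09 -0.41] t 10.2
```

send_rows(dp=[[0, 0, 0.1], [0, 0, 0.2], [0, 0, 0.3], [0, 0, 0.4], [0, 0, 0.4]], angular=[[0, 0, 0], [0, 0, 0], [0, 0, 0], [0, 0, 0], [0, 0, 0]])

```text
time: 10.7
eef_pos: [0.531, -0.0571, 0.1117]
tool_rot: [3.141, 0.0, 1.257]
ft_force: [-1.9, -0.1, 5.4]
opening: 0.0003
grip_force: 2.7
```

send_rows(dp=[[0, 0, 0.1], [0, 0, 0.2], [0, 0, 0.2], [0, 0, 0.3], [0, 0, 0.3]], angular=[[0, 0, 0], [0, 0, 0], [0, 0, 0], [0, 0, 0], [0, 0, 0]])

```text
time: 11.2
eef_pos: [0.531, -0.0571, 0.1092]
tool_rot: [3.141, 0.0, 1.257]
ft_force: [-4.2, 0.3, 9.6]
opening: -0.0
grip_force: 4.8
```

send_rows(dp=[[0, 0, 0.1], [0, 0, 0.1], [0, 0, 0.1]], angular=[[0, 0, 0], [0, 0, 0], [0, 0, 0]])

```text
time: 11.5
eef_pos: [0.5311, -0.057, 0.109]
tool_rot: [3.141, 0.001, 1.257]
ft_force: [-8.4, 0.5, 17.9]
opening: -0.0003
grip_force: 9.1
```

send_rows(dp=[[0, 0, 0.1], [0, 0, 0.1], [0, 0, 0.1]], angular=[[0, 0, 0], [0, 0, 0], [0, 0, 0]])

```text
time: 11.8
eef_pos: [0.5312, -0.0571, 0.1088]
tool_rot: [3.14, 0.001, 1.257]
ft_force: [-12.3, 0.3, 27.1]
opening: 0.0
grip_force: 13.5
```

send_rows(dp=[[0, 0, 0.1], [0, 0, 0.1], [0, 0, 0.1]], angular=[[0, 0, 0], [0, 0, 0], [0, 0, 0]])

```text
time: 12.1
eef_pos: [0.5313, -0.0571, 0.1086]
tool_rot: [3.14, 0.001, 1.257]
ft_force: [-16.1, 1.2, 35.5]
opening: -0.0003
grip_force: 18.0
```

On the rigid stop now (z fixed at 0.109 and the force climbing). Ease off to about 20 N and verify.

send_rows(dp=[[0, 0, -0.1], [0, 0, -0.15], [0, 0, -0.15], [0, 0, -0.15], [0, 0, -0.15]], angular=[[0, 0, 0], [0, 0, 0], [0, 0, 0], [0, 0, 0], [0, 0, 0]])

```text
time: 12.6
eef_pos: [0.5312, -0.057, 0.1089]
tool_rot: [3.141, 0.001, 1.257]
ft_force: [-9.9, 1.4, 22.4]
opening: -0.0001
grip_force: 11.3
```

Run:
```python
from h import *
go(w(-.09,-.054,.109),YAW+np.pi/2)
for n in('wrist','top','side'):
    snap(n,n+'9'); p,X,d=pts(n+'9'); q=X-O; ux=q@ex;uy=q@ey
    k=(ux>-.02)&(ux<.05)&(uy>-.09)&(uy<.06)&(X[...,2]>.09)&(X[...,2]<.13)
    Q=np.c_[uy[k],X[...,2][k]]*1000
    if len(Q)>9: print(n,len(Q),np.polyfit(Q[:,0],Q[:,1],1))
    k=(abs(ux+.04)<.035)&(abs(uy+.075)<.02)&(X[...,2]>.127)&(X[...,2]<.148)
    Q=np.c_[ux[k],uy[k]]*1000
    if len(Q)>9:
        e,V=np.linalg.eigh(np.cov(Q.T)); v=V[:,1]; print('wing',len(Q),Q.mean(0),np.degrees(np.arctan2(v[1],v[0])),np.sqrt(e*12))
```

```text
dp [-0.14 -0.06 -0.01] ang [0.1 0.  0.1] tcp [ 0.5312 -0.057   0.1089] [3.141e+00 1.000e-03 1.257e+00] F [-9.9  1.4 22.4] j [ 0.46  0.28 -0.5   1.83  0.15  1.07 -0.41] t 12.6
wrist 31593 [1.08480963e-03 1.10536062e+02]
wing 468 [-28.24099054 -71.03927793] 175.59951633068516 [ 2.04249114 12.71494549]
top 379 [4.77505597e-03 1.09639411e+02]
side 664 [-1.17228805e-03  1.08652667e+02]
wing 28 [-37.01373302 -71.74003851] 167.99531410116435 [14.78799875 52.4725371 ]
```

View pics/wrist9.png

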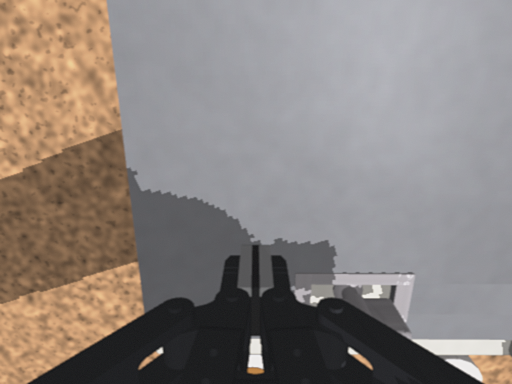

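The cover lies flat at z = 0.109 m (slope about 0.001 in the wrist view) with about 22 N on it. The wing stands in the slot near (370,310).

```bash
python3 -c "
from bench import *
print(job_done())"
```

```text
the job is handed in; nothing more can be done
None
```

The wing is turned in line with the slot, and the arm is holding the cover shut on its stop with about 22 N vertically, ready for you to lock; the arm touched nothing else on the bench that I saw, though I didn't re-measure the other objects, and the hand-in returned no verdict.

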